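Close the ratchet press

TASK

Close the cheese press that has the ratchet head (a small lever with an upright thumb tab on top); leave the plain press next to it alone. Its lever is set to loosen: flip it over to tighten, then swing the handle back anticlockwise seen from above, well past 30 degrees, to feel that it free-wheels, and then swing it clockwise until the pressure plate is seated. Never loosen the press.

Things in the scene. Friction and masses are not known exactly. Their poses are not given: they have to be found in the camera images.
- lever (a joint): Direction lever on the ratchet head: steel arm, upright pivot on the handle 45 mm out from the head's axis, pointing back to the axis. 0 (start) = loosen, tab on the handle's clockwise side (left, seen from the knob looking at the head); 0.8 rad = tighten, tab on the other side (0.6 until the next click). Snaps over at 0.4, stays put; 2 N flips it.
- lever_tab (a point): Centre of the lever's upright thumb tab: dark steel paddle 10 mm wide (its y axis, the way it is pushed), 14 mm along the lever, 42 mm high (18 mm below, 21 mm above this point). It is 28 mm from the lever's pivot: flipping carries it about 22 mm square across the handle's line, along its own +y. The lever's flat arm is 21 mm below this point, the head's top 33 mm. z up.
- handle (a joint): Swing of the ratchet handle about the head's upright axis, positive clockwise seen from above. 0 = square out from the press's front; stops at -1.05 and 1.05 rad; starts at about 0.65. Stays where it is left. One click is 0.52 rad: up to that much of a stroke is lost before it drives.
- knob (a point): Centre of the black upright round knob at the end of the ratchet handle: diameter 28 mm, 48 mm high (24 mm either way), 140 mm from the head's axis, fixed to the handle. x points outward along the handle, z up. The steel bar under it is 22 mm wide, its top 28 mm below this point. Driving takes about 5 N here, the free swing about 2 N.
- head_axis (a point): Point on the ratchet head's upright turning axis, at the head's top face, 144 mm above the counter; the knob's centre is 24 mm higher, the tab's 33 mm. x points out of the press's front (handle at 0), z up. The press stands fixed: aluminium base 160 x 180 mm, white mould, bridge on two columns 118 mm high.
- spindle (a joint): Turn of the spindle that presses the plate down, positive clockwise seen from above. 0 at the start; at 0.8 rad the plate has come down 8 mm, sits on the mould and the spindle stops. Below 0 is loosened. Moves only when the ratchet drives it, and stays where it is left.
- plain_knob (a point): Centre of the same black knob on the other press's handle, whose head is a plain round boss without any lever. To be left alone.

How it is judged:
By the outcome, as a careful person would: the job done as asked, in the order asked, and still so for the second after the job is handed in, with the robot touching nothing.
It also fails if it takes over 51 s, if anything falls off the work surface, if the arm or the gripper's body presses on something with over 40 N, if the wrist force passes 120 N, or if a joint passes its speed limit or range.

ROBOT

A 6-joint arm with a two-finger parallel gripper is mounted at the origin on the work surface. World frame = base frame: x ahead of the robot, y to its left, z up, the work surface at z = 0. Lengths are in mm, angles in rad, forces in N, time in s.
With the tool pointing down it reaches from about 325 to 875 mm from the base axis. Payload 4.4 kg.
Tool frame: the origin (TCP) lies on the centre line of the jaws, within the pads' length; the fingertips stand ahead of it and the grasp point (between the pads) lies 6 mm ahead of it (ctrl.tcp_to_tips is the z of the fingertips in the tool frame, in mm); z points along the fingers, y is the direction in which the jaws open and shut (so a half turn about z gives the same grasp; the last joint's range is limited). The gripper opens to 85 mm and grips with 20 to 120 N. Pads are 22 mm wide; open, the fingers measure 114 mm over their backs; the gripper's body (76 mm by 85 mm) begins 54 mm behind the grasp point. The pads swing forward as they close: fully open they stand 13 mm farther back than shut.
Start: joints at [1.173, 0.207, 1.542, -0, 1.393, -0.15], TCP at [140.483, 557.577, 219.782] pointing down, gripper open.
Joint ranges: [-2.73, 2.73], [-0.86, 2.22], [0.23, 2.46], [-1.11, 4.25], [0.08, 2.63], [-2.82, 2.82]. Speed limits (rad/s): [2.79, 2.79, 3.14, 3.14, 3.14, 3.14].

INTERFACE

Orientations are given as a 3x3 rotation matrix whose columns are the frame's x, y, z axes.
In Python, from plant import ctrl, sensors, optics gives the robot as it stands. Calls block until the motion is done:
- ctrl.move_ptp(position, orientation): joint-space move of the TCP to a pose.
- ctrl.move_l(position, rot=None, vel=150, threshold=None): straight line of the TCP; rot=None keeps the orientation; vel is the mean speed in mm/s. With threshold (N) it stops when the force on the tool has changed by that much, and returns True; else False.
- ctrl.set_joints(angles): joint-space move.
- ctrl.gripper_to(opening, force=None): finger opening in mm; force is the grip in N (None keeps the last); returns when the fingers have stopped.
- ctrl.hold(seconds).
- ctrl.solve_ik(position, orientation): joint angles nearest the present ones, or None.
- sensors.read_state(): the state.
- optics.grab_frame(name): name is "scene" or "top"; returns (picture, depth): 400x640x3 uint8, red, green, blue; 400x640 float32, mm along the optical axis (not along the pixel's ray), 0 where there is no reading.
- optics.camera_params(name): a dict with "mtx" (3x3 intrinsics, pixels), "R" (3x3) and "t" (3): a world point X has camera coordinates R X + t. Camera axes: x right, y down, z forward; pixel columns grow to the right and rows downward; lengths in mm; the calibration is good to about 2 mm. A picture is of the moment at which its call begins. camera_params takes no time and is no camera call.
A pose or a line that the arm cannot do raises ctrl.MotionError and nothing moves.
- ctrl.finish_job(): hands the job in, once; it reports no verdict.
The state is a dict: "t": time; "q": joint angles; "qvel": joint speeds; "tau": joint torques, N m; "eef_pos": TCP position; "eef_rot": TCP orientation; "force": force on the tool from outside, world axes, zero at the start; "wrist_torque": the same for the moment, N m; "grip_width": finger opening in mm.
Only numpy, scipy, OpenCV 4.12 (cv2) and the standard library are available. Lean on these libraries where they do the work, as an engineer would, in place of code of your own. Each camera call takes 0.05 s, during which the arm holds its last target.

## Working session

There is one attempt and no reset: what is moved stays moved. The work goes in short steps, each a Python script; the robot and the scene stay as the last script left them, time stands still between calls to the robot, and variables do not carry over. Pictures are saved under pics/ and viewed, and the job is handed in when it is done.

```bash
ls; mkdir -p pics
python3 - <<'E'
from plant import ctrl,sensors,optics
import cv2,numpy as np
for n in("scene","top"):
    p,d=optics.grab_frame(n); cv2.imwrite(f"pics/{n}0.png",p[:,:,::-1]); np.save(f"{n}0.npy",d)
    c=optics.camera_params(n);print(n,c, -c["R"].T@c["t"])
s=sensors.read_state();print(s["t"],s["eef_rot"],s["force"],ctrl.tcp_to_tips)
E
```

```text
pics
scene {'mtx': array([[405.71868903,   0.        , 315.72888965],
       [  0.        , 405.71868903, 204.9135455 ],
       [  0.        ,   0.        ,   1.        ]]), 'R': array([[-0.09542183,  0.9953851 ,  0.01015744],
       [ 0.5588767 ,  0.0620147 , -0.82692866],
       [-0.82374238, -0.07323029, -0.5622151 ]]), 't': array([  50.73573652, -163.31560649, 1282.77950183])} [1152.79442356   53.56468488  585.63230285]
top {'mtx': array([[437.84384004,   0.        , 317.27184302],
       [  0.        , 437.84384004, 198.6481047 ],
       [  0.        ,   0.        ,   1.        ]]), 'R': array([[-0.01049564, -0.99905193, -0.04225024],
       [-0.9951247 ,  0.01457943, -0.09754117],
       [ 0.09806467,  0.0410205 , -0.99433427]]), 't': array([ 24.97045441, 578.92298516, 951.16046237])} [ 483.08739965  -22.51065863 1003.29527362]
0.1 [[-9.69701952e-01  2.44289762e-01 -7.98460514e-04]
 [ 2.44290882e-01  9.69700058e-01 -1.93956089e-03]
 [ 3.00452339e-04 -2.07585261e-03 -9.99997800e-01]] [0.26028373 0.22930019 0.12894883] 25.0
```

View pics/scene0.png

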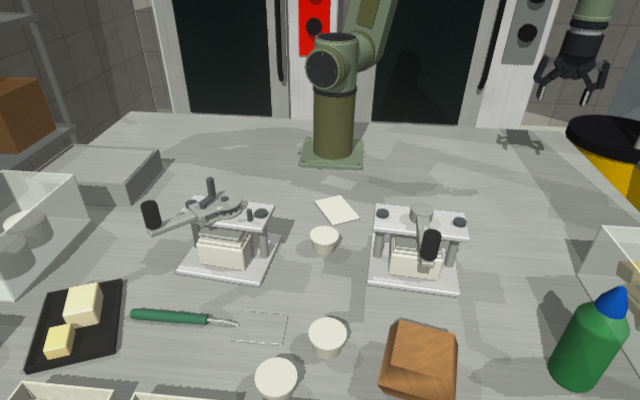

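View pics/top0.png

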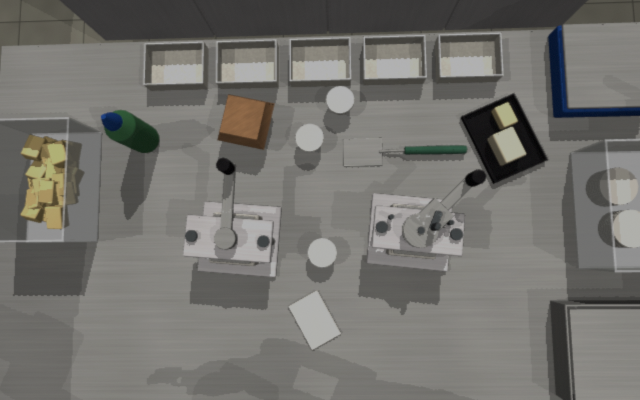

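The ratchet press is on the left in the scene view, around (225,225), and on the right in the top view, around (420,230), with its knob at (475,178). The plain press is the other one. I'll zoom in next.

Run:
```python
import cv2
a=cv2.imread("pics/top0.png")[150:280,350:510]; cv2.imwrite("pics/topz.png",cv2.resize(a,None,fx=4.5,fy=4.5,interpolation=cv2.INTER_CUBIC))
a=cv2.imread("pics/scene0.png")[165:285,130:290]; cv2.imwrite("pics/scenez.png",cv2.resize(a,None,fx=4.5,fy=4.5,interpolation=cv2.INTER_CUBIC))
```

```text
(no output)
```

View pics/topz.png

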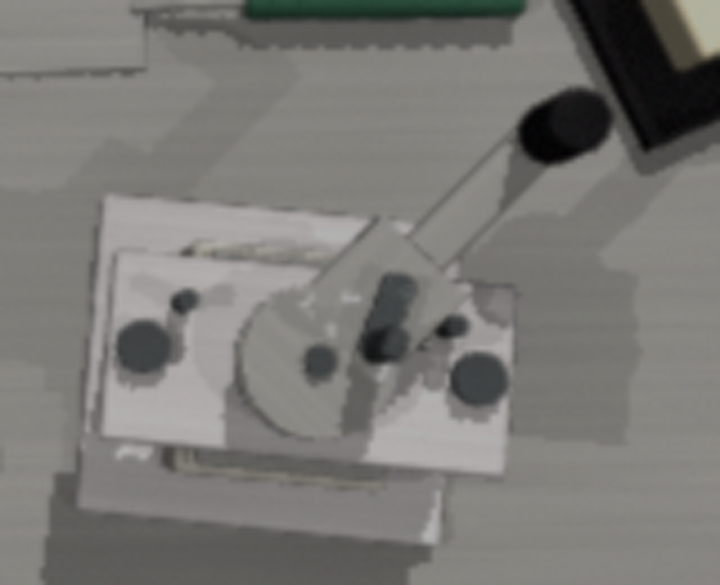

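View pics/scenez.png

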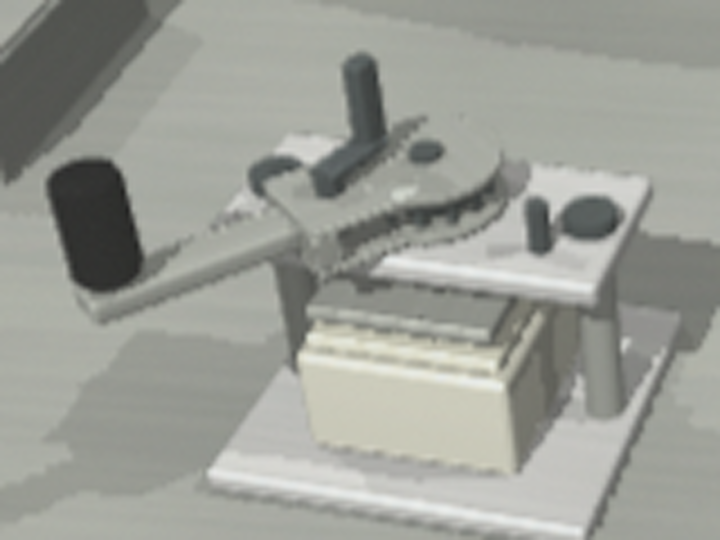

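```bash
cat > h.py <<'E'
import numpy as np,cv2
from plant import ctrl,sensors,optics
def ray(n,u,v,z):
    c=optics.camera_params(n); o=-c["R"].T@c["t"]; d=c["R"].T@np.linalg.inv(c["mtx"])@[u,v,1]
    return o+d*(z-o[2])/d[2]
def proj(n,X):
    c=optics.camera_params(n); p=c["mtx"]@(c["R"]@np.asarray(X,float)+c["t"]); return p[:2]/p[2]
def tri(u1,u2):
    A=[];b=[]
    M=np.zeros((3,3));w=np.zeros(3)
    for n,u in(("top",u1),("scene",u2)):
        c=optics.camera_params(n);o=-c["R"].T@c["t"];d=c["R"].T@np.linalg.inv(c["mtx"])@[*u,1];d/=np.linalg.norm(d)
        P=np.eye(3)-np.outer(d,d);M+=P;w+=P@o
    return np.linalg.solve(M,w)
def blob(img,lo,box):
    u0,v0,u1,v1=box; g=img[v0:v1,u0:u1].max(2)<lo
    n,l,s,c=cv2.connectedComponentsWithStats(g.astype(np.uint8))
    k=1+np.argmax(s[1:,4]); return c[k]+[u0,v0],s[k]
E
python3 - <<'E'
from h import *
t=cv2.imread("pics/top0.png");s=cv2.imread("pics/scene0.png")
b1=blob(t,45,(460,165,487,190));b2=blob(s,55,(138,195,165,236));print(b1,b2)
K=tri(b1[0],b2[0]);print("knob tri",K)
ax=ray("top",350+320/4.5,150+362/4.5,146);ax2=ray("scene",130+427/4.5,165+152/4.5,146);print("axis",ax,ax2)
Kt=ray("top",*b1[0],168);Ks=ray("scene",*b2[0],168);print(Kt,Ks)
print("dist",np.linalg.norm((Kt-ax)[:2]),np.linalg.norm((Ks-ax2)[:2]))
tt=ray("top",350+385/4.5,150+345/4.5,198);ts=ray("scene",130+360/4.5,165+62/4.5,197);print("tabtop",tt,ts)
pl=ray("top",350+143/4.5,150+347/4.5,124);pr=ray("top",350+479/4.5,150+379/4.5,124);print("cols",pl,pr,np.arctan2(*(pl-pr)[:2]))
E
```

```text
(array([474.87763713, 177.78059072]), array([  5,   5,  21,  16, 237], dtype=int32)) (array([151.11027569, 214.46867168]), array([  4,   6,  19,  28, 399], dtype=int32))
knob tri [ 600.77360376 -287.49255992  166.75138604]
axis [ 502.84437163 -187.67105979  146.        ] [ 507.00185733 -183.01063543  146.        ]
[ 600.88398946 -287.91491753  168.        ] [ 602.5235615  -285.52710952  168.        ]
dist 140.21625326174257 140.12145955215982
tabtop [ 508.1927421  -203.89554787  198.        ] [ 518.57797372 -202.14864613  197.        ]
cols [ 510.8819322  -114.39473516  124.        ] [ 495.10024172 -260.88701268  124.        ] 0.10731663810229845
```

```bash
cat >> h.py <<'E'
AX=np.array([504.5,-186.2]); PSI=-0.107
def hdir(phi): a=PSI-phi; return np.array([np.cos(a),np.sin(a)])
def cdir(phi): h=hdir(phi); return np.array([h[1],-h[0]])
def P(phi,r,lat,z): return np.array([*(AX+r*hdir(phi)+lat*cdir(phi)),z])
def Rx(v):
    x=np.array([v[0],v[1],0]);x/=np.linalg.norm(x);z=np.array([0,0,-1.]);return np.column_stack([x,np.cross(z,x),z])
PH0=0.693
E
python3 - <<'E'
from h import *
for sg in(1,-1):
    print("push",ctrl.solve_ik(P(PH0,19,40,197),Rx(-sg*cdir(PH0))))
    for ph in(1.05,PH0,0,-1.0): print(sg,ph,ctrl.solve_ik(P(ph,140,0,166),Rx(sg*hdir(ph))))
E
```

```text
push [-5.96229498e-01  1.51417590e-01  1.65470647e+00 -4.44089210e-16
  1.33546859e+00  2.03770502e-01]
1 1.05 [-6.45434473e-01  3.92290597e-01  1.41737652e+00 -4.44089210e-16
  1.33192553e+00  2.08236185e+00]
1 0.693 [-5.73983355e-01  4.40746268e-01  1.34974558e+00 -4.44089210e-16
  1.35110080e+00  1.79681297e+00]
1 0 [-4.31046933e-01  4.56274666e-01  1.32766714e+00 -4.44089210e-16
  1.35765084e+00  1.24674939e+00]
1 -1.0 [-2.74344445e-01  3.00287059e-01  1.54026743e+00 -4.44089210e-16
  1.30103816e+00  4.03451882e-01]
push None
-1 1.05 [-6.45434473e-01  3.92290597e-01  1.41737652e+00 -4.44089210e-16
  1.33192553e+00 -1.05923080e+00]
-1 0.693 [-5.73983355e-01  4.40746268e-01  1.34974558e+00 -4.44089210e-16
  1.35110080e+00 -1.34477968e+00]
-1 0 [-4.31046933e-01  4.56274666e-01  1.32766714e+00 -4.44089210e-16
  1.35765084e+00 -1.89484326e+00]
-1 -1.0 [-2.74344445e-01  3.00287059e-01  1.54026743e+00 -4.44089210e-16
  1.30103816e+00 -2.73814077e+00]
```

Run:
```python
from h import *
s=sensors.read_state();p=np.array(s["eef_pos"])
R=Rx(-cdir(PH0))
ctrl.move_l([p[0],p[1],300],vel=200)
ctrl.gripper_to(0,force=30)
ctrl.move_ptp(P(PH0,19,42,300),R)
ctrl.move_l(P(PH0,19,42,197),vel=150)
s=sensors.read_state();print(s["t"],s["force"],s["grip_width"],s["eef_pos"])
for n in("scene","top"):
    im,d=optics.grab_frame(n)
    b=im[130:290,110:310] if n=="scene" else im[150:280,350:510]
    cv2.imwrite(f"pics/{n}1.png",cv2.resize(b[:,:,::-1],None,fx=3.7,fy=3.7,interpolation=cv2.INTER_CUBIC))
```

```text
5.2667 [-0.49287945  0.19159313 -0.58913426] -0.33569597791431716 [ 488.32393671 -229.43992355  197.99923769]
```

View pics/scene1.png

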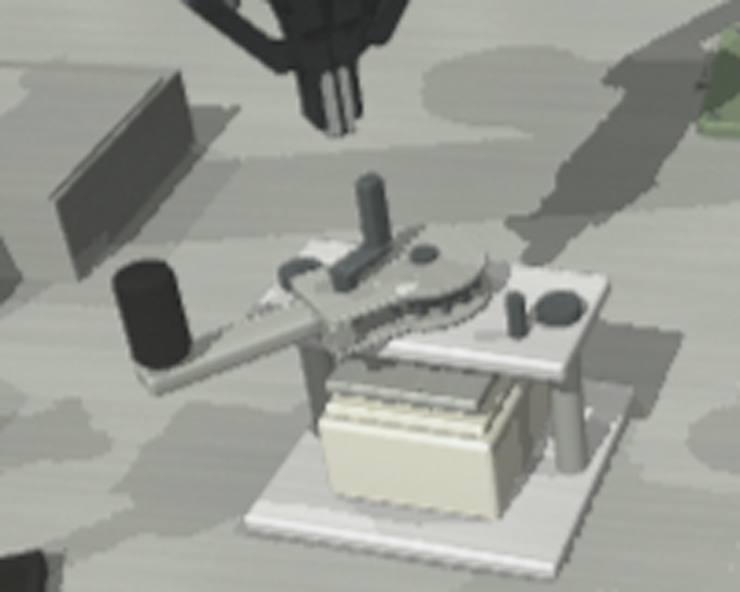

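View pics/top1.png

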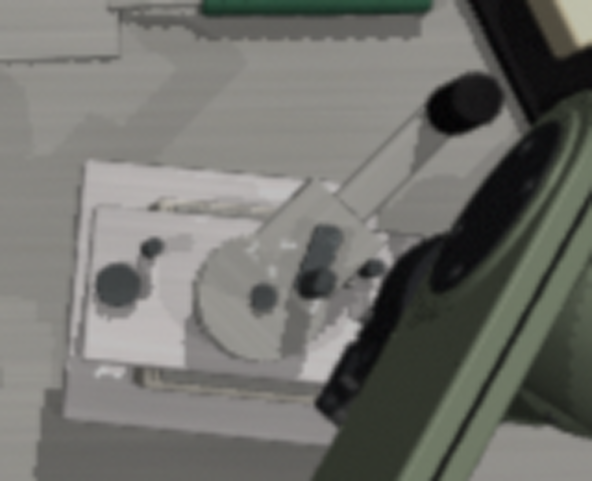

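Run:
```python
from h import *
print(proj("scene",[488.3,-229.4,173]), "tab top pred",proj("scene",P(PH0,19.2,10.9,198)),"seen",110+370/3.7,130+178/3.7, proj("top",P(PH0,19.2,10.9,198)),"seen",350+316/3.7,150+283/3.7)
```

```text
[202.92891412 180.72456631] tab top pred [208.52609515 175.87539179] seen 210.0 178.1081081081081 [437.55830677 225.61503645] seen 435.4054054054054 226.48648648648648
```

Run:
```python
from h import *
im,d=optics.grab_frame("scene");c=optics.camera_params("scene")
print(sensors.read_state()["eef_pos"],sensors.read_state()["q"])
for u in(198,201,204):
  for v in range(150,172,3):
    X=c["R"].T@(np.linalg.inv(c["mtx"])@[u,v,1]*d[v,u]-c["t"]);print(u,v,X.round(),im[v,u])
for (u,v) in ((210,181),(210,185),(209,190)):
    X=c["R"].T@(np.linalg.inv(c["mtx"])@[u,v,1]*d[v,u]-c["t"]);print("tab",X.round(),im[v,u])
```

```text
[ 488.54610021 -229.69397798  198.59081376] [-5.99846498e-01  1.48667626e-01  1.65443574e+00 -7.99441766e-06
  1.33539866e+00  2.00079681e-01]
198 150 [ 499. -224.  246.] [139 143 139]
198 153 [ 498. -226.  239.] [136 141 135]
198 156 [ 500. -226.  234.] [136 140 135]
198 159 [ 501. -226.  228.] [127 131 127]
198 162 [ 500. -228.  221.] [112 116 112]
198 165 [ 498. -230.  214.] [129 133 128]
198 168 [ 137. -387.   -2.] [177 180 170]
198 171 [ 160. -379.    1.] [163 166 158]
201 150 [ 495. -220.  244.] [110 113 110]
201 153 [ 494. -222.  237.] [71 74 72]
201 156 [1153.   54.  586.] [62 64 61]
201 159 [ 497. -222.  226.] [81 84 82]
201 162 [ 499. -222.  221.] [101 105 102]
201 165 [ 496. -224.  213.] [124 128 123]
201 168 [ 140. -377.    0.] [177 179 169]
201 171 [ 155. -372.   -1.] [163 166 157]
204 150 [ 487. -218.  240.] [73 76 74]
204 153 [ 487. -219.  234.] [95 98 95]
204 156 [ 492. -218.  230.] [111 114 111]
204 159 [ 493. -218.  224.] [135 140 135]
204 162 [ 493. -219.  218.] [132 136 132]
204 165 [ 121. -374.    0.] [114 117 111]
204 168 [ 141. -367.    2.] [177 179 169]
204 171 [ 154. -363.   -1.] [154 157 150]
tab [ 516. -204.  191.] [70 75 74]
tab [ 516. -205.  181.] [74 80 78]
tab [ 517. -208.  171.] [83 88 88]
```

View pics/g0.png

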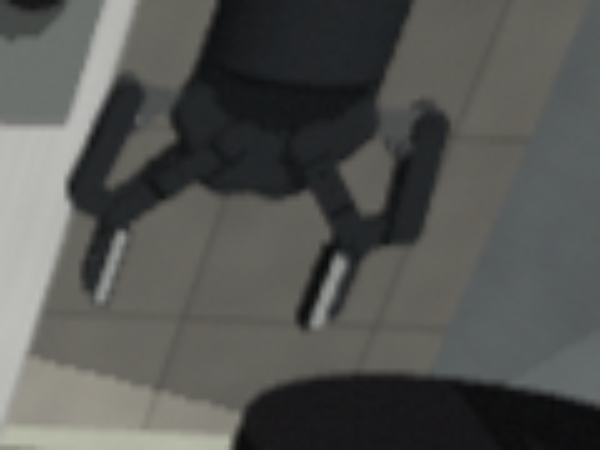

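Run:
```python
from h import *
p=P(PH0,19,42,180)
print(ctrl.move_l(p,vel=100,threshold=8))
s=sensors.read_state();print(s["t"],s["force"],s["eef_pos"])
im,d=optics.grab_frame("scene")
cv2.imwrite("pics/scene2.png",cv2.resize(im[130:290,110:310,::-1],None,fx=3.7,fy=3.7,interpolation=cv2.INTER_CUBIC))
print(proj("scene",[488.3,-229.4,180]),proj("scene",[488.3,-229.4,155]))
```

```text
False
5.7333 [-0.46869617 -0.72487868 -0.05351935] [ 487.07659821 -228.73768215  179.41278773]
[202.40755586 177.65515756] [204.24629232 188.480408  ]
```

View pics/scene2.png

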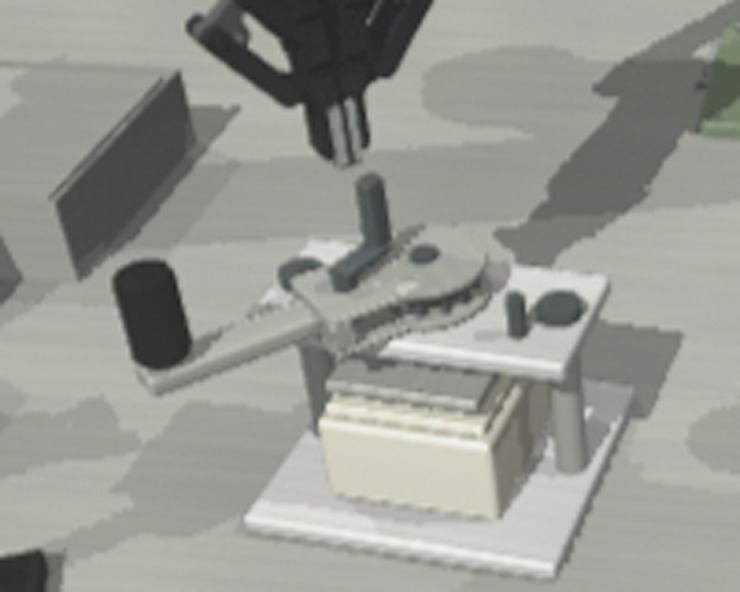

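The fingertips appear at row 175 (z≈190) with the TCP reported at 180. That puts them about 37 mm higher than the documented tip offset says. The knob and tab heights agree with the same camera, so I'll servo on what the images show and guard the descent with a force threshold.

Run:
```python
from h import *
print(ctrl.move_l(P(PH0,19,42,159),vel=80,threshold=6))
s=sensors.read_state();print(s["t"],s["force"],s["eef_pos"])
im,d=optics.grab_frame("scene");c=optics.camera_params("scene")
cv2.imwrite("pics/scene3.png",cv2.resize(im[130:290,110:310,::-1],None,fx=3.7,fy=3.7,interpolation=cv2.INTER_CUBIC))
for v in range(160,188,3):
    u=200
    X=c["R"].T@(np.linalg.inv(c["mtx"])@[u,v,1]*d[v,u]-c["t"]);print(v,X.round())
```

```text
False
6.1917 [0.08739549 0.01375378 0.35120895] [ 487.10307074 -228.75684815  158.1741424 ]
160 [ 500. -223.  226.]
163 [ 499. -225.  219.]
166 [ 501. -225.  213.]
169 [ 499. -227.  205.]
172 [ 497. -229.  197.]
175 [ 498. -229.  191.]
178 [ 499. -230.  185.]
181 [ 500. -230.  179.]
184 [ 230. -349.    2.]
187 [ 241. -346.   -1.]
```

View pics/scene3.png

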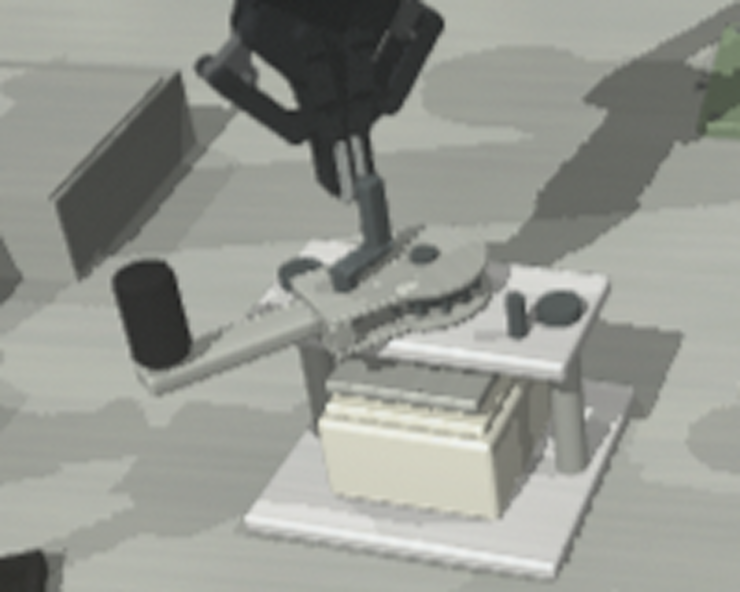

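Run:
```python
from h import *
print(ctrl.move_l(P(PH0,18,40,155),vel=80,threshold=6))
f0=np.array(sensors.read_state()["force"]);c=np.array([*cdir(PH0),0])
for lat in(34,30,27,24,21,18,15.5):
    st=ctrl.move_l(P(PH0,18,lat,155),vel=40,threshold=10)
    s=sensors.read_state();e=np.array(s["eef_pos"])
    print(lat,st,round((np.array(s["force"])-f0)@c,2),"lat",round((e[:2]-AX)@c[:2],1),s["t"])
    if st:break
for n in("scene","top"):
    im,d=optics.grab_frame(n)
    b=im[130:290,110:310] if n=="scene" else im[150:280,350:510]
    cv2.imwrite(f"pics/{n}4.png",cv2.resize(b[:,:,::-1],None,fx=3.7,fy=3.7,interpolation=cv2.INTER_CUBIC))
```

```text
False
34 False -1.28 lat 33.7 6.7917
30 False 0.11 lat 29.8 7.0417
27 False 1.41 lat 27.2 7.2917
24 False 0.08 lat 23.8 7.5417
21 False -0.91 lat 20.6 7.7917
18 False -0.3 lat 17.6 8.0417
15.5 False -1.47 lat 15.3 8.2917
```

View pics/scene4.png

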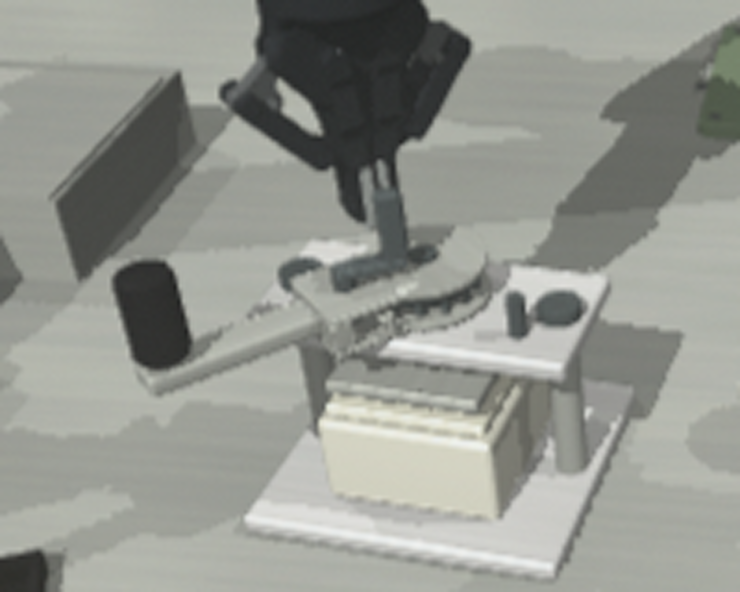

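View pics/top4.png

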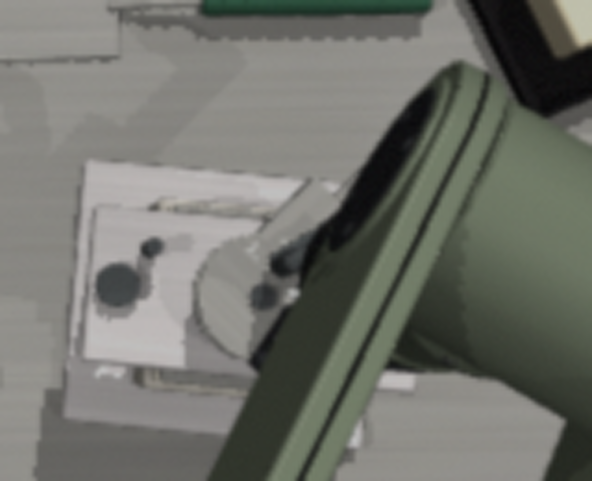

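The tab has swung part way over: in the scene view it moved from x≈372 to 392. The handle hasn't moved. I'll push a little further, then back off and look.

Run:
```python
from h import *
f0=np.array(sensors.read_state()["force"]);c=np.array([*cdir(PH0),0])
for lat in(13.5,11.5):
    st=ctrl.move_l(P(PH0,18,lat,155),vel=40,threshold=6)
    s=sensors.read_state();e=np.array(s["eef_pos"])
    print(lat,st,round((np.array(s["force"])-f0)@c,2),"lat",round((e[:2]-AX)@c[:2],1),s["t"])
    if st:break
ctrl.move_l(P(PH0,18,45,155),vel=120)
ctrl.move_l(P(PH0,18,75,230),vel=200)
for n in("scene","top"):
    im,d=optics.grab_frame(n)
    b=im[130:290,110:310] if n=="scene" else im[150:280,350:510]
    cv2.imwrite(f"pics/{n}5.png",cv2.resize(b[:,:,::-1],None,fx=3.7,fy=3.7,interpolation=cv2.INTER_CUBIC))
```

```text
13.5 False -0.24 lat 13.4 8.6417
11.5 False 0.66 lat 11.4 8.8917
```

View pics/scene5.png

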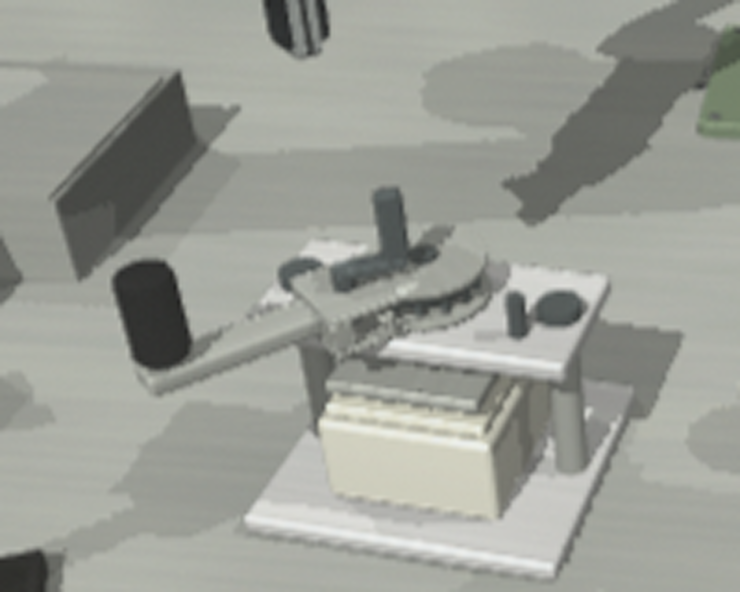

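View pics/top5.png

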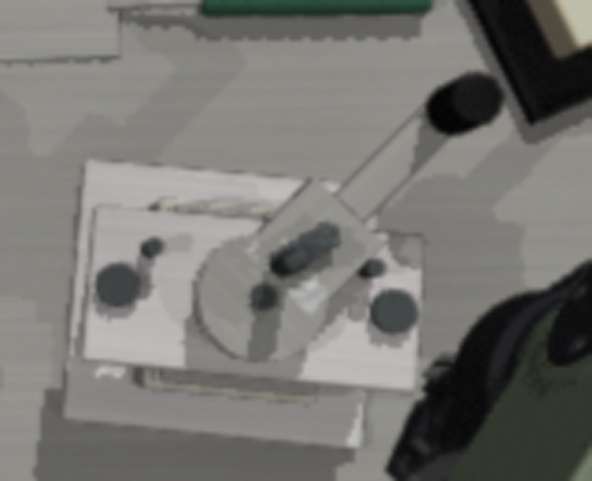

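The lever is flipped. In the top view the tab top moved from (316,283) to (288,264), about 17 mm, which matches the 0.6 rad tighten position. The handle hasn't moved. Next is the knob.

Run:
```python
from h import *
p=sensors.read_state()["eef_pos"]
ctrl.move_l([p[0],p[1],260],vel=250)
ctrl.gripper_to(55,force=20)
ctrl.move_ptp(P(PH0,140,0,250),Rx(hdir(PH0)))
ctrl.move_l(P(PH0,140,0,190),vel=150)
s=sensors.read_state();print(s["t"],s["q"],s["eef_pos"],P(PH0,140,0,190))
im,d=optics.grab_frame("scene")
cv2.imwrite("pics/scene6.png",cv2.resize(im[130:290,70:270,::-1],None,fx=3.7,fy=3.7,interpolation=cv2.INTER_CUBIC))
```

```text
12.8167 [-5.74112686e-01  4.20735976e-01  1.32621213e+00  1.03599516e-05
  1.39439309e+00  1.79669705e+00] [ 602.09095342 -286.76135628  190.32397481] [ 602.03893931 -286.62985273  190.        ]
```

View pics/scene6.png

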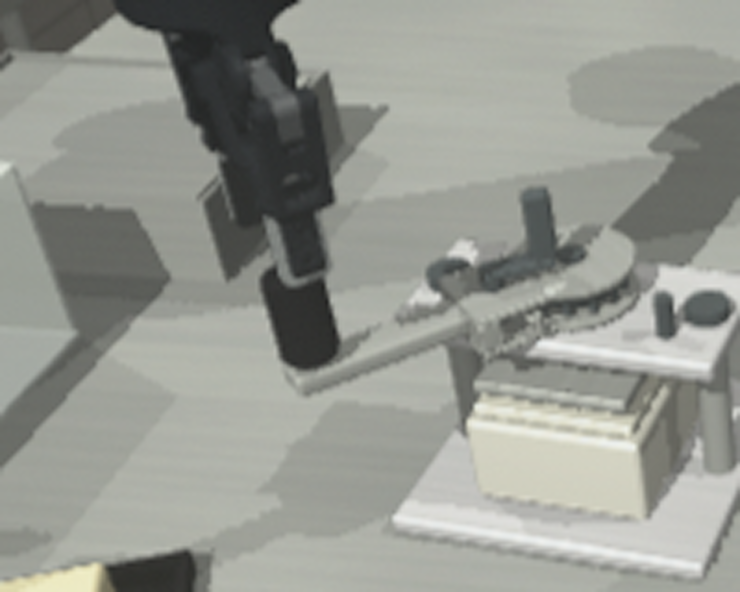

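Run:
```python
from h import *
print(ctrl.move_l(P(PH0,140,0,138),vel=100,threshold=8))
s=sensors.read_state();print(s["t"],s["force"],s["eef_pos"])
ctrl.gripper_to(36)
s=sensors.read_state();print(s["t"],s["force"],s["grip_width"])
im,d=optics.grab_frame("scene")
cv2.imwrite("pics/scene7.png",cv2.resize(im[130:290,70:270,::-1],None,fx=3.7,fy=3.7,interpolation=cv2.INTER_CUBIC))
```

```text
False
13.5333 [ 0.27464142 -0.2969171   0.91921384] [ 602.3299156  -286.80749889  138.28982182]
13.8583 [ 0.439905    0.27799181 -0.19747662] 36.37907355933507
```

View pics/scene7.png

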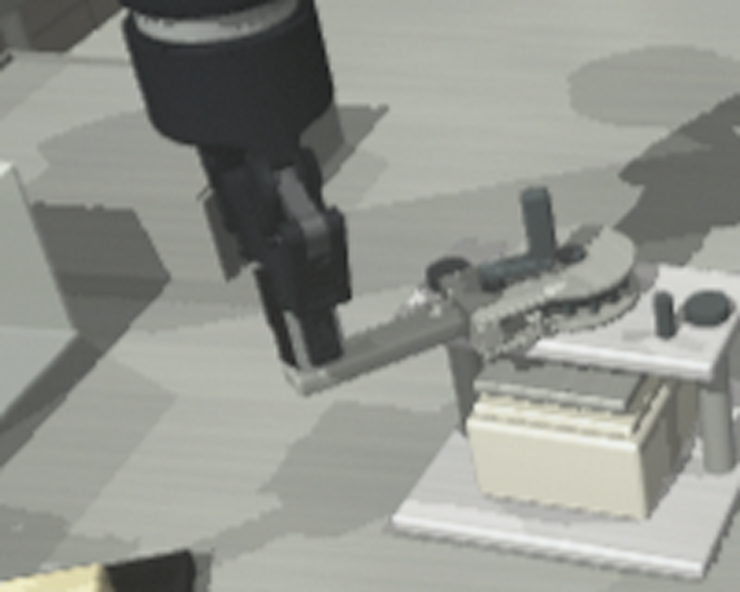

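Run:
```python
from h import *
ctrl.move_l(P(PH0,140,0,142),vel=60)
ctrl.gripper_to(31,force=60)
s=sensors.read_state();print(s["t"],s["force"],s["grip_width"])
f0=np.array(s["force"])
for ph in np.arange(PH0-0.12,0.2,-0.12):
    st=ctrl.move_l(P(ph,140,0,142),rot=Rx(hdir(ph)),vel=110,threshold=12)
    s=sensors.read_state();f=np.array(s["force"])-f0
    print(round(ph,2),st,"tan",round(f[:2]@cdir(ph),1),"rad",round(f[:2]@hdir(ph),1),"z",round(f[2],1),s["t"])
    if st: break
im,d=optics.grab_frame("scene")
cv2.imwrite("pics/scene8.png",cv2.resize(im[130:290,90:290,::-1],None,fx=3.7,fy=3.7,interpolation=cv2.INTER_CUBIC))
```

```text
14.3833 [ 0.44736935  0.61995249 -0.06357611] 31.11044628013605
0.57 False tan 1.4 rad -0.2 z 0.5 14.6833
0.45 False tan 1.3 rad -0.7 z -0.0 14.9833
0.33 False tan 1.3 rad -0.3 z -0.1 15.2833
0.21 False tan 0.6 rad 0.8 z -0.5 15.5833
```

View pics/scene8.png

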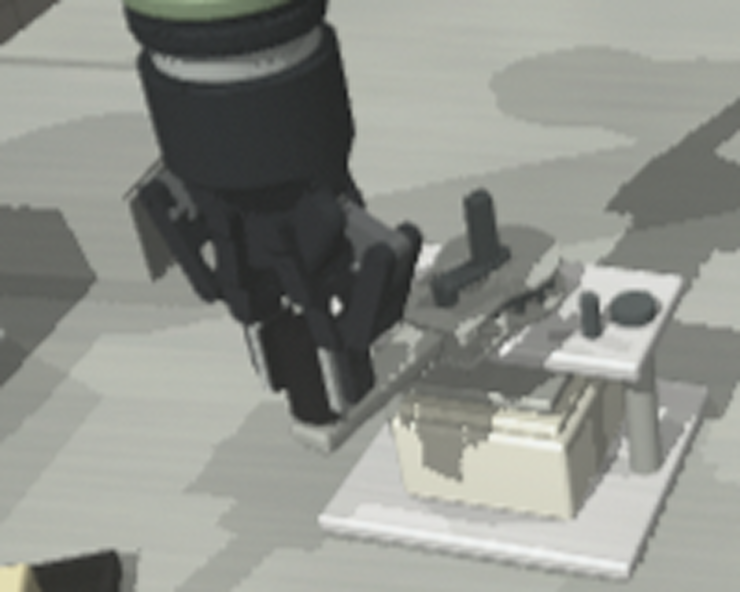

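The handle follows, caged by the fingers, and drag is about 1.3 N, so it is free-wheeling. I'll carry on with the swing.

Run:
```python
from h import *
f0=np.array([.45,.6,0])
for ph in list(np.arange(0.09,-0.85,-0.12))+[-0.92]:
    st=ctrl.move_l(P(ph,140,0,142),rot=Rx(hdir(ph)),vel=110,threshold=12)
    s=sensors.read_state();f=np.array(s["force"])-f0
    print(round(ph,2),st,"tan",round(f[:2]@cdir(ph),1),"rad",round(f[:2]@hdir(ph),1),"z",round(f[2],1),s["t"],round(s["grip_width"],1))
    if st: break
im,d=optics.grab_frame("scene")
cv2.imwrite("pics/scene9.png",cv2.resize(im[110:290,110:330,::-1],None,fx=3.3,fy=3.3,interpolation=cv2.INTER_CUBIC))
```

```text
0.09 False tan 1.7 rad -0.5 z 0.4 15.9417 31.2
-0.03 False tan 1.2 rad -0.7 z 0.4 16.2417 30.8
-0.15 False tan 0.4 rad -1.0 z 0.4 16.5417 31.1
-0.27 False tan 0.6 rad -1.1 z 0.5 16.8417 30.7
-0.39 False tan 0.4 rad -0.7 z 0.4 17.1417 31.2
-0.51 False tan 1.0 rad -0.9 z -0.2 17.4417 30.8
-0.63 False tan 0.8 rad 0.1 z 0.0 17.7417 31.2
-0.75 False tan 0.7 rad -0.5 z -0.3 18.0417 31.0
-0.92 False tan 0.1 rad -0.6 z 0.3 18.4083 31.1
```

View pics/scene9.png

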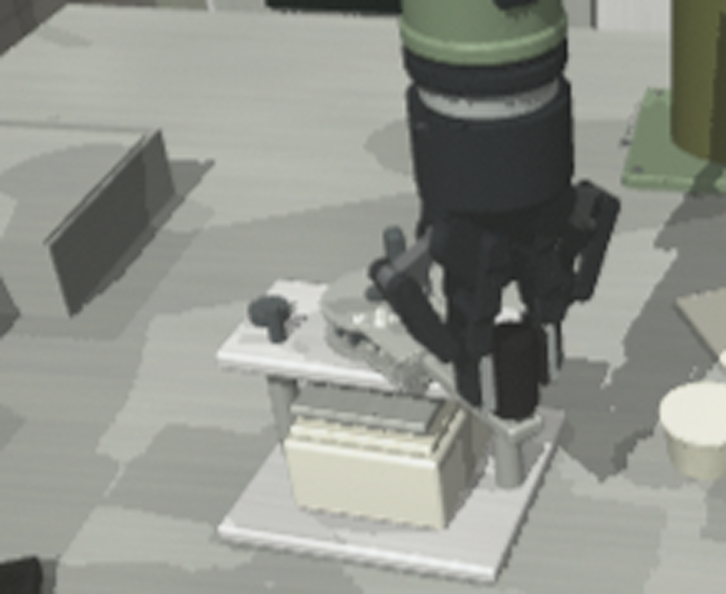

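The handle is now at about -0.9. The knob is still caged and the tab is visible on the tighten side. The plate gap is unchanged. Now the clockwise drive.

Run:
```python
from h import *
f0=np.array([.45,.6,0])
for ph in np.arange(-0.82,0.97,0.08):
    st=ctrl.move_l(P(ph,140,0,142),rot=Rx(hdir(ph)),vel=100,threshold=14)
    s=sensors.read_state();f=np.array(s["force"])-f0;tn=f[:2]@cdir(ph)
    print(round(ph,2),st,"tan",round(tn,1),"rad",round(f[:2]@hdir(ph),1),round(s["t"],2),round(s["grip_width"],1))
    if st or tn<-13: break
e=np.array(s["eef_pos"])[:2]-AX;print("phi",PSI-np.arctan2(e[1],e[0]))
im,d=optics.grab_frame("scene")
cv2.imwrite("pics/scene10.png",cv2.resize(im[110:290,90:310,::-1],None,fx=3.3,fy=3.3,interpolation=cv2.INTER_CUBIC))
```

```text
-0.82 False tan 0.3 rad -0.8 18.75 30.6
-0.74 False tan -0.2 rad -1.0 19.01 31.4
-0.66 False tan 0.9 rad -0.6 19.27 30.6
-0.58 False tan 0.7 rad -0.6 19.52 31.2
-0.5 False tan 0.3 rad -1.1 19.78 31.1
-0.42 False tan -0.9 rad 0.7 20.04 31.1
-0.34 False tan -1.5 rad 0.1 20.3 30.7
-0.26 False tan -2.1 rad 0.6 20.56 30.7
-0.18 False tan -1.7 rad 0.5 20.82 31.1
-0.1 False tan -1.3 rad 0.9 21.07 31.2
-0.02 False tan -1.4 rad 1.2 21.33 30.7
0.06 False tan -1.5 rad 0.7 21.59 31.1
0.14 False tan -0.4 rad 0.8 21.85 30.7
0.22 False tan -1.6 rad 0.9 22.11 30.9
0.3 False tan -2.4 rad 1.2 22.37 31.1
0.38 False tan -4.3 rad 1.0 22.62 30.6
0.46 False tan -10.3 rad 0.2 22.88 30.9
0.54 False tan 1.8 rad -0.5 23.14 31.0
0.62 False tan 0.6 rad -0.1 23.4 31.0
0.7 False tan 1.1 rad 0.8 23.66 30.8
0.78 False tan 0.4 rad -0.3 23.92 31.0
0.86 False tan -1.6 rad 0.2 24.18 30.9
0.94 False tan -8.3 rad 0.3 24.43 31.0
phi 0.9166031807110278
```

View pics/scene10.png

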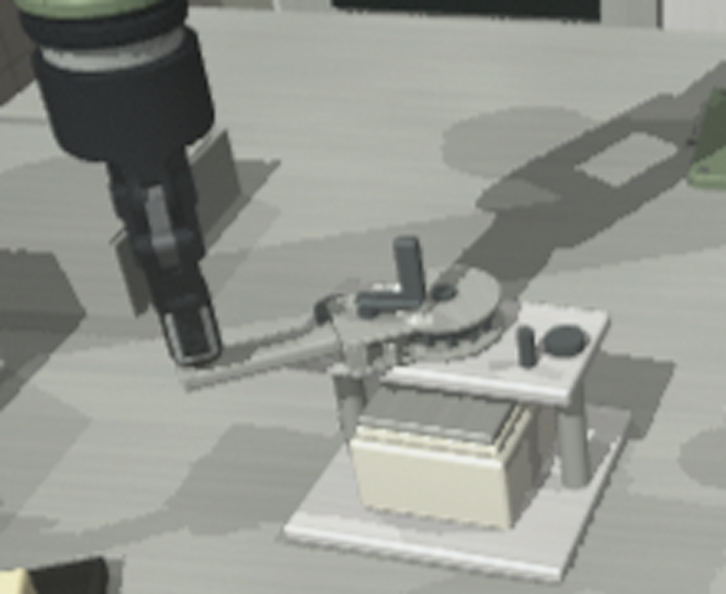

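Run:
```python
from h import *
s=sensors.read_state();print(s["force"],s["eef_pos"],s["grip_width"])
im,d=optics.grab_frame("top")
cv2.imwrite("pics/top11.png",cv2.resize(im[150:280,350:510,::-1],None,fx=4.5,fy=4.5,interpolation=cv2.INTER_CUBIC))
im,d=optics.grab_frame("scene")
cv2.imwrite("pics/scene11.png",cv2.resize(im[170:280,120:290,::-1],None,fx=4.5,fy=4.5,interpolation=cv2.INTER_CUBIC))
```

```text
[ 6.27649569  4.4572043  -2.66945121] [ 577.23455272 -305.42645022  142.05470039] 30.938423865376905
```

View pics/top11.png

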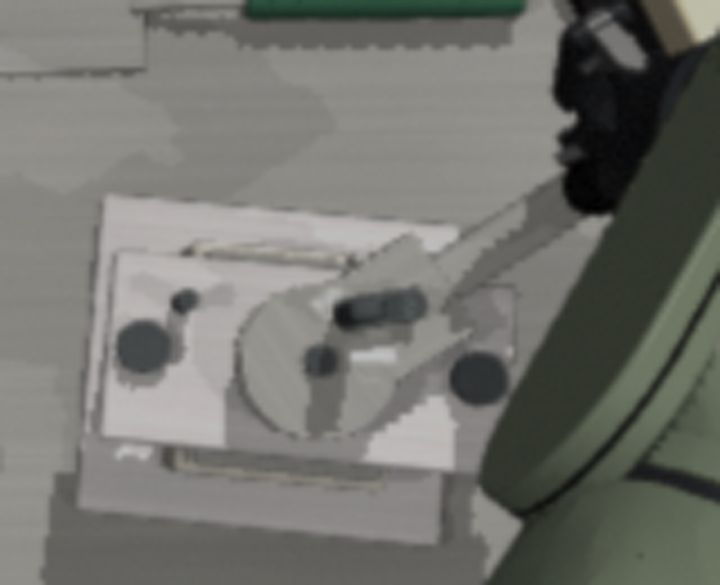

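View pics/scene11.png

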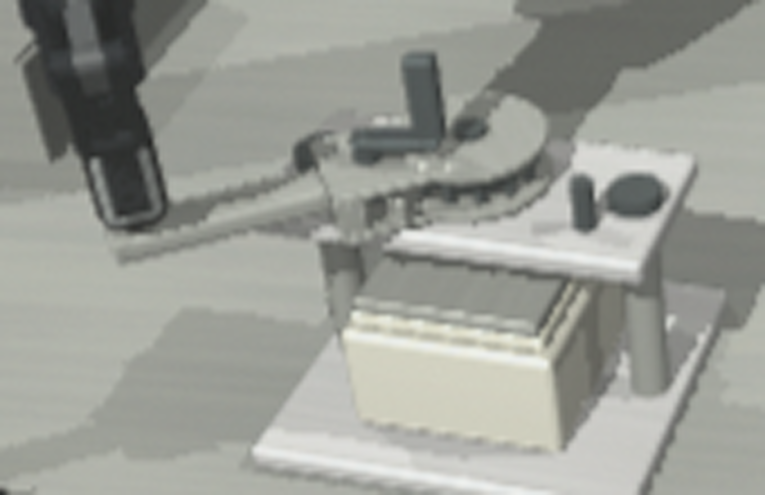

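The force history fits a seated plate:
- Drag stayed near 0 until about -0.4, which is one lost click.
- It then drove until about 0.42, which is 0.8 rad of spindle.
- The force climbed to 10 N and the ratchet skipped one tooth.
- The force climbed again at 0.94, exactly 0.52 rad later.

In the picture the plate lies on the mould. I'll release and check.

Run:
```python
from h import *
ctrl.gripper_to(46)
p=np.array(sensors.read_state()["eef_pos"])
ctrl.move_l([p[0],p[1],260],vel=180)
ctrl.move_ptp([480,-430,300],Rx(hdir(0.9)))
s=sensors.read_state();print(s["t"],s["force"])
for n in("scene","top"):
    im,d=optics.grab_frame(n);cv2.imwrite(f"pics/{n}12f.png",im[:,:,::-1]);np.save(f"{n}12.npy",d)
    b=im[165:285,130:290] if n=="scene" else im[150:280,350:510]
    cv2.imwrite(f"pics/{n}12.png",cv2.resize(b[:,:,::-1],None,fx=4.5,fy=4.5,interpolation=cv2.INTER_CUBIC))
```

```text
26.3833 [ 0.81231342  0.2188287  -0.16689087]
```

View pics/scene12.png

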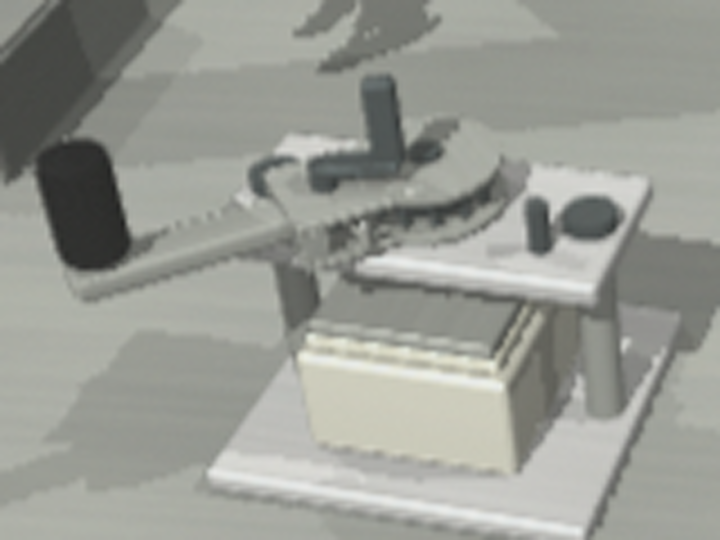

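View pics/top12.png

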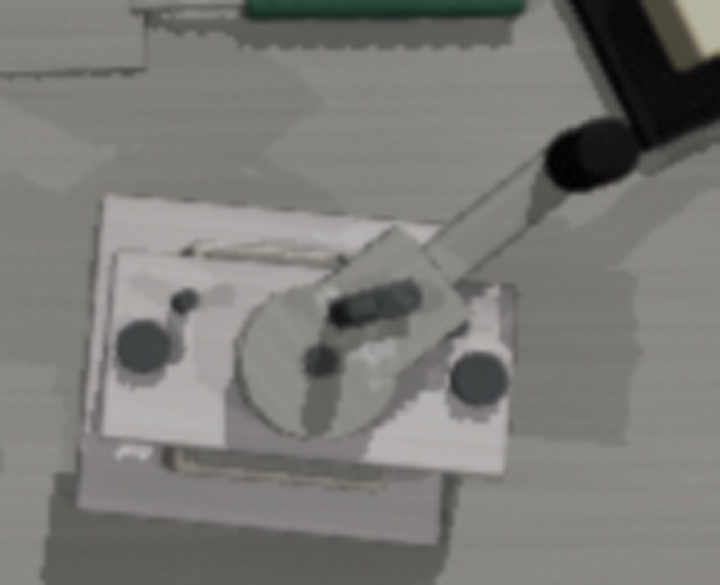

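The handle is at about 0.83 with the lever on the tighten side, and the plate is lower. I'll quantify the plate drop from depth.

Run:
```python
from h import *
c=optics.camera_params("scene")
def cloud(d):
    v,u=np.mgrid[0:400,0:640]
    pc=np.stack([(u-c["mtx"][0,2])/c["mtx"][0,0]*d,(v-c["mtx"][1,2])/c["mtx"][1,1]*d,d],-1)-c["t"]
    return pc@c["R"]
for f in("scene0","scene12"):
    d=np.load(f+".npy");X=cloud(d)
    im=cv2.imread("pics/scene0.png" if f=="scene0" else "pics/scene12f.png")
    for u in (208,215,222,230,236):
        print(f,u,[(v,int(X[v,u,0]),int(X[v,u,2]),int(im[v,u].mean())) for v in range(226,250,2)])
t=cv2.imread("pics/top12f.png");b1=blob(t,45,(460,165,497,198));s=cv2.imread("pics/scene12f.png");b2=blob(s,55,(134,190,165,232))
K=tri(b1[0],b2[0]);e=K[:2]-AX;print(K,np.linalg.norm(e),PSI-np.arctan2(e[1],e[0]))
```

```text
scene0 208 [(226, 526, 90, 92), (228, 533, 91, 128), (230, 538, 90, 142), (232, 546, 91, 140), (234, 550, 89, 179), (236, 553, 87, 149), (238, 544, 74, 178), (240, 552, 76, 217), (242, 551, 69, 205), (244, 554, 67, 185), (246, 557, 64, 226), (248, 557, 59, 198)]
scene0 215 [(226, 544, 106, 139), (228, 533, 92, 91), (230, 538, 91, 139), (232, 541, 89, 141), (234, 551, 92, 136), (236, 552, 87, 174), (238, 544, 75, 124), (240, 548, 74, 187), (242, 553, 72, 218), (244, 553, 67, 175), (246, 556, 65, 224), (248, 558, 61, 209)]
scene0 222 [(226, 548, 110, 181), (228, 529, 90, 100), (230, 536, 90, 138), (232, 543, 91, 141), (234, 547, 90, 144), (236, 554, 90, 183), (238, 555, 86, 153), (240, 548, 75, 161), (242, 553, 74, 209), (244, 555, 71, 205), (246, 557, 67, 183), (248, 560, 65, 226)]
scene0 230 [(226, 551, 114, 189), (228, 549, 107, 143), (230, 534, 90, 127), (232, 539, 90, 140), (234, 547, 91, 141), (236, 552, 90, 141), (238, 557, 89, 180), (240, 546, 75, 130), (242, 552, 74, 188), (244, 555, 72, 214), (246, 557, 69, 180), (248, 558, 65, 220)]
scene0 236 [(226, 551, 115, 216), (228, 55
[... 932 characters left out ...]
), (242, 554, 75, 173), (244, 555, 71, 205), (246, 555, 65, 185), (248, 559, 64, 229)]
scene12 230 [(226, 549, 112, 191), (228, 549, 107, 144), (230, 522, 80, 117), (232, 531, 83, 141), (234, 536, 82, 140), (236, 543, 83, 140), (238, 550, 83, 142), (240, 556, 83, 160), (242, 556, 78, 158), (244, 559, 75, 203), (246, 555, 67, 180), (248, 559, 65, 224)]
scene12 236 [(226, 552, 116, 217), (228, 549, 108, 178), (230, 524, 83, 92), (232, 528, 82, 140), (234, 537, 84, 142), (236, 541, 82, 143), (238, 548, 82, 142), (240, 554, 82, 141), (242, 558, 81, 175), (244, 555, 73, 173), (246, 558, 71, 209), (248, 559, 66, 182)]
[ 594.93649655 -299.7478497   172.5585599 ] 145.1615447665924 0.7912167022821037
```

Run:
```python
from h import *
c=optics.camera_params("scene")
v,u=np.mgrid[0:400,0:640]
X=[];
for f in("scene0","scene12"):
    d=np.load(f+".npy")
    X.append((np.stack([(u-c["mtx"][0,2])/c["mtx"][0,0]*d,(v-c["mtx"][1,2])/c["mtx"][1,1]*d,d],-1)-c["t"])@c["R"])
ref=[]
for x in X:
    z=x[224:246,200:242,2].ravel(); q=z[(z>79)&(z<95)]; 
    h,e=np.histogram(q,bins=np.arange(79,95,1));print(h)
m0=X[0][230:235,215:238,2];m1=X[1][232:237,212:236,2]
for m in(m0,m1): m=m[(m>79)&(m<95)];print(np.median(m),m.mean(),m.std()/len(m)**.5)
r=(slice(262,276),slice(195,245))
b=[x[196:206,262:270,2] for x in X]; print([np.median(k) for k in b])
```

```text
[  0   0   1   2   3  11   9  17  18  22  59 140 132  51   2]
[ 20  23  69 203 168  55   3   0   0   0   0   0   0   0   0]
91.02792829040604 91.0193695679815 0.07279189006944571
82.96693873931177 82.98979415425096 0.07706611286848479
[np.float64(0.2714367535250182), np.float64(0.6052501890359117)]
```

The depth data shows the plate dropped 8.0 ± 0.1 mm, so it is fully seated. The lever is on tighten and the robot is clear, so I'm handing in.

Run:
```python
from h import *
ctrl.finish_job()
```

```text
the job is handed in; nothing more can be done
```

I closed the ratchet press and handed the job in after about 26 s on the clock. I flipped the lever to tighten with the closed fingertips. I then swung the handle anticlockwise from about +0.69 to −0.92 rad and clockwise until the plate was seated.

**Checks that agreed:**
- **Lever:** the tab moved about 17 mm across and stayed on the tighten side in the last pictures.
- **Free swing:** at most about 1.7 N of drag going anticlockwise.
- **Plate:** depth readings before and after show it 8.0 ± 0.1 mm lower, which is its full travel.
- **Last state:** the robot was clear of the press at hand-in, and the plain press was never approached.

**What disagreed or was unexpected:**
- **Fingertip height:** in the camera the tips sat about 37 mm higher than the documented tool offset says. I set heights from the images, with force-guarded descents.
- **Past seating:** the force rose to about 10 N at 0.46 rad, then fell, and rose again at 0.94 rad. I read this as the ratchet skipping one tooth after the plate seated; I did not check it any other way.
- **Handle after release:** it rested at about 0.8 rad instead of 0.92. The lever was on tighten, where anticlockwise is free, and the plate was measured seated after that.
- **Driving force:** it read about 2 N, not the 5 N stated. I only sampled it between steps.

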